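Back off a ratchet feed wheel by one notch

TASK

The feed wheel on the ratchet stand was advanced one notch too far. With a fingertip push the pawl's thumb pin to the left until the pawl tips over and rests clear of the teeth, then push the wheel's handle left (counter-clockwise) to turn the wheel back by one notch, and push the thumb pin back to the right so that the pawl drops fully into the new notch. Push gently, grip or lift nothing, and leave the bottle, vial and puck by the stand where they are.

Things in the scene. Friction and masses are not known exactly. Their poses are not given: they have to be found in the camera images.
- stand: fixed dark grey ratchet stand; base 110 (x) x 200 (y) x 10 mm, origin at the centre of its underside. Its x points away from the robot, y left, z up. In this frame the wheel's axle is parallel to x at y=-30, z=100 mm, the pawl's pivot parallel to x at y=65, z=122 mm; wheel and pawl lie at x=-7 to 7 mm, uprights behind them at x=25 to 35. Handle and thumb pin stick out to -x.
- wheel (a joint): turn of the aluminium wheel (8 saw teeth, 130 mm across), rad. Starts at -0.12 to 0.12; seen by the robot positive is clockwise (forward), negative counter-clockwise (back). One notch = 0.785: mid new notch is -0.785, and the pawl drops in from about -0.90 to -0.55. Friction holds it where left (2 N at the handle). The pawl in a notch blocks it from going back beyond about -0.16.
- wheel_handle (a point): middle of the wheel's black handle: a pin 16 mm thick, parallel to the axle and 50 mm from it, sticking out towards the robot from 7 to 52 mm in front of the wheel's mid-plane (this point: 32 mm). At wheel = 0 it is 30 degrees right of straight above the axle; one notch back, 15 degrees left of it.
- pawl (a joint): turn of the steel pawl about its pivot, rad. 0: nose fully down in a notch (a stop). Grows as the nose lifts and the thumb pin swings left. On a tooth's top about 0.18, clear of the teeth from 0.25. Balances at 0.5 to 0.65: below that it falls back, above it falls over to its stop at 0.96 and stays.
- thumb_pin (a point): middle of the pawl's thumb pin: a steel pin 14 mm thick, parallel to the pivot and 85 mm from it, sticking out towards the robot from 5 to 52 mm in front of the pawl's mid-plane (this point: 32 mm). At pawl = 0 it is 25 degrees right of straight above the pivot, at 0.96 30 degrees left. About 0.5 N moves it.
- drop_bottle: loose white bottle with a screw cap, 33 mm wide, 64 mm tall, behind the stand; leave it. Origin at its underside.
- stain_vial: loose brown vial with a black cap, 25 mm wide, 48 mm tall, to the left of the stand; leave it. Origin at its underside.
- block_puck: loose round puck with four small blocks on it, 36 mm wide, 22 mm tall, to the left of the stand; leave it. Origin at its underside.

How it is judged:
By the outcome, as a careful person would: the job done as asked, in the order asked, and still so for the second after the job is handed in, with the robot touching nothing.
It also fails if it takes over 61 s, if anything falls off the work surface, if the arm or the gripper's body presses on something with over 40 N, if the wrist force passes 120 N, or if a joint passes its speed limit or range.

ROBOT

A 6-joint arm with a two-finger parallel gripper is mounted at the origin on a cart in front of the work surface, level with it; the furniture and walls round the work are solid. World frame = base frame: x ahead of the robot, y to its left, z up, the work surface at z = 0. Lengths are in m, angles in rad, forces in N, time in s.
With the tool pointing down it reaches from about 0.3 to 0.775 m from the base axis. Payload 14.6 kg.
Tool frame: the origin (TCP) lies on the front face of the gripper's body, between the roots of the fingers; the fingertips stand 97 mm ahead of it and the grasp point (between the pads) lies 78 mm ahead of it; z points along the fingers, x is the direction in which the jaws open and shut, and the axes are right-handed (so a half turn about z gives the same grasp; the last joint's range is limited). The gripper opens to 94 mm and grips with 3 to 60 N. Pads are 16 mm wide; open, the fingers measure 119 mm over their backs; the gripper's body (75 mm by 177 mm) begins 78 mm behind the grasp point.
Start: joints at [1.248, 0.3, 1.521, -0, 1.321, -0.067], TCP at [0.139, 0.532, 0.303] pointing down, gripper open.
Joint ranges: [-3.03, 3.03], [-0.79, 2.21], [0.23, 2.52], [-1.04, 4.18], [0, 3.07], [-2.55, 2.55]. Speed limits (rad/s): [2.22, 2.22, 2.57, 3.14, 3.14, 3.14].

INTERFACE

Orientations are given as [roll, pitch, yaw] about the fixed x, y, z axes, in that order (R = Rz(yaw) Ry(pitch) Rx(roll)).
In Python, from station import sensors, camera, ctrl gives the robot as it stands.
- The arm moves only by the tool move_arm, never from a script. Its argument "rows" is text: rows parted by semicolons, each of 6 numbers parted by spaces: the shift along the tool's x, y, z in mm, then the turn, a rotation vector about the tool's x, y, z in rad. In form: x y z wx wy wz; .... A call has 1 to 20 rows; each row shifts and turns the pose as measured when the row begins, along the tool's axes as they then stand; what a row does not reach is not made up. A row lasts 1/8 s, in which the tool goes at most 62.5 mm and 10.7 degrees, less where a joint would pass 70% of its speed; a pose out of reach is approached as far as the arm can. A call with a gripper value outside its range is refused whole. "grip" is the opening, from -1 (shut) to 1 (fully open), set as the call begins (left out, the last holds). The fingers move at their own pace and stop on an object; "newtons" is the grip in N (left out, the last holds). Time passes only in rows, so rows that do not move let the fingers close. It gives the time, the measured TCP pose, the force and the opening at its end, in the units of the state.
- sensors.get_obs(): the state, without advancing time (a new reading comes with each control period).
- camera(name): name is "scene" or "side" or "wrist"; returns a dict with "color" (480x640x3 uint8, blue, green, red), "z_map" (480x640 float32, m along the optical axis (not along the pixel's ray), 0 where there is no reading), "mtx" (3x3 intrinsics, pixels), "position" and "attitude" of the camera in the world; the wrist camera has in their place "hand_eye" (4x4, takes a point from camera to tool coordinates, whose origin is the TCP and whose axes are the tool frame's). Camera axes: x right, y down, z forward; pixel columns grow to the right and rows downward; lengths in m; the calibration is good to about 2 mm. A picture is of the moment at which its call begins: read the wrist's pose just before it.
- ctrl.hand_in(): hands the job in, once; it reports no verdict.
The state is a dict: "time_s": time; "qpos": joint angles; "joint_vel": joint speeds; "tau": joint torques, N m; "ee_pos": TCP position; "eef_rot": TCP orientation; "force": force on the tool from outside, world axes, zero at the start; "moment": the same for the moment, N m; "grip_width": finger opening in m.
Only numpy, scipy, OpenCV 4.12 (cv2) and the standard library are available. Lean on these libraries where they do the work, as an engineer would, in place of code of your own. Each camera call takes 0.05 s, during which the arm holds its last target.

## Working session

There is one attempt and no reset: what is moved stays moved. The work goes in short steps, Python scripts to look and compute and a tool call to move; the robot and the scene stay as the last step left them, time stands still between calls to the robot, and variables do not carry over. Pictures are saved under pics/ and viewed, and the job is handed in when it is done.

Besides the shell and the picture viewer there is one more tool, called after "Request:" as name(argument=value, ...), one argument or row to a line, values as JSON. move_arm: Moves the arm, as the interface text tells. Its arguments: {"type":"object","properties":{"rows":{"type":"string"},"grip":{"type":"number"},"newtons":{"type":"number"}},"required":["rows"]}

```bash
ls; mkdir -p pics; python3 - <<'E'
from station import sensors,camera,ctrl
import cv2,numpy as np
o=sensors.get_obs();print(o)
for n in ["scene","side"]:
    c=camera(n);cv2.imwrite(f"pics/{n}0.png",c["color"]);print(n,c["mtx"],c["position"],c["attitude"])
    np.savez(f"{n}0.npz",**{k:np.array(v) for k,v in c.items()})
E
```

```text
pics
{'time_s': 0.0, 'qpos': array([ 1.24840236e+00,  3.00531465e-01,  1.52159346e+00,  1.27414759e-06,
        1.32071101e+00, -6.65903216e-02]), 'joint_vel': array([ 1.38384813e-05,  6.42871579e-04,  1.33034689e-03, -7.12458817e-04,
        2.18117050e-04,  2.04249446e-04]), 'tau': array([-1.13074275e-03, -5.31805408e+01, -3.52740884e+01,  7.08012516e-02,
        2.43549328e-02, -8.16635634e-05]), 'ee_pos': array([0.13911194, 0.53195956, 0.30204791]), 'eef_rot': array([-3.14150869e+00,  1.24043836e-03,  1.31499241e+00]), 'force': array([-0.9253088 , -0.07958379, -0.99813845]), 'moment': array([ 0.01824767, -0.01903807, -0.03598975]), 'grip_width': 0.09384629979652069}
scene [[572.89365099   0.         311.40191501]
 [  0.         572.89365099 230.05833303]
 [  0.           0.           1.        ]] [ 0.12204986 -0.79508206  0.51355105] [-2.02425243 -0.01277931 -0.59031666]
side [[623.79417359   0.         319.98269216]
 [  0.         623.79417359 229.33561275]
 [  0.           0.           1.        ]] [0.27159516 0.44115957 0.6748228 ] [-2.2792319  -0.01553752 -2.71078676]
```

View pics/scene0.png

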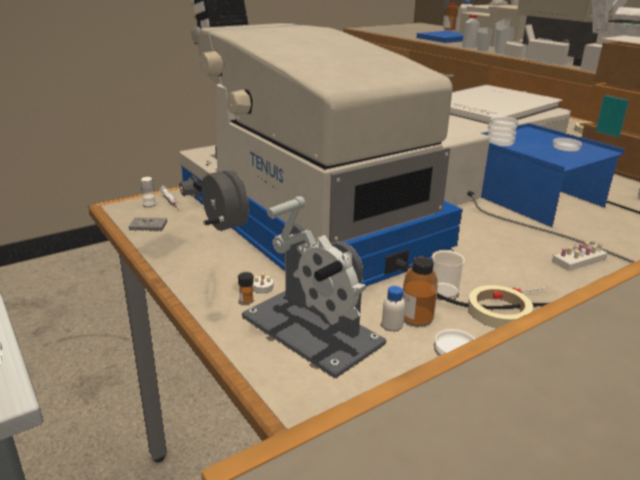

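View pics/side0.png

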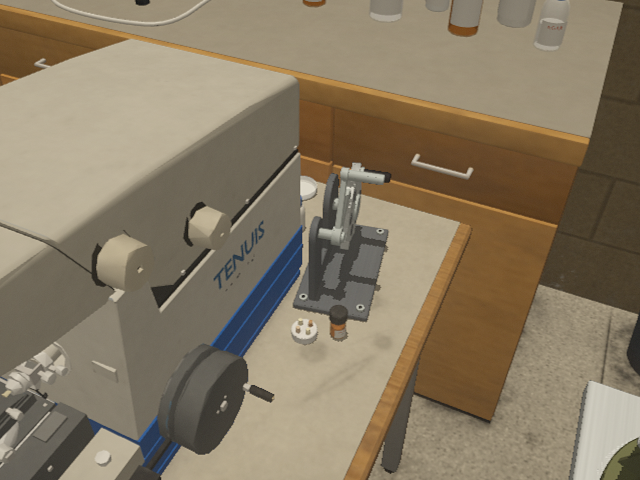

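```bash
cat > h.py <<'E'
import numpy as np,cv2
from scipy.spatial.transform import Rotation as R
def cam(n):
    d=dict(np.load(n)); return d
def T(d): return R.from_euler('xyz',d['attitude']).as_matrix(),d['position']
def cloud(d):
    z=d['z_map'];h,w=z.shape;u,v=np.meshgrid(np.arange(w),np.arange(h));K=d['mtx']
    p=np.stack([(u-K[0,2])/K[0,0]*z,(v-K[1,2])/K[1,1]*z,z],-1)
    r,t=T(d);return p@r.T+t
def ray(d,u,v):
    K=d['mtx'];r,t=T(d);return t,r@np.array([(u-K[0,2])/K[0,0],(v-K[1,2])/K[1,1],1])
def onz(d,u,v,z):
    t,r=ray(d,u,v);return t+r*(z-t[2])/r[2]
E
python3 - <<'E'
from h import *
for n,roi in [("scene0",(235,180,160,195)),("side0",(280,150,125,200))]:
    d=cam(n+".npz");P=cloud(d);x,y,w,h=roi
    g=cv2.cvtColor(d['color'],cv2.COLOR_BGR2HSV)
    cv2.imwrite(f"pics/{n}z.png",cv2.resize(d['color'][y:y+h,x:x+w],None,fx=3,fy=3,interpolation=cv2.INTER_CUBIC)[:600,:800])
    m=np.zeros(P.shape[:2],bool);m[y:y+h,x:x+w]=1
    print(n,(d['z_map'][y:y+h,x:x+w]>0).mean(), 'table z',np.median(P[y+h-40:y+h,x:x+30,2]))
    m&=(d['z_map']>0)&(abs(P[...,2]-.01)<.006)&(g[...,2]<110)
    k=cv2.morphologyEx(m.astype(np.uint8),cv2.MORPH_OPEN,np.ones((3,3)))
    Q=P[k>0]
    r=cv2.minAreaRect((Q[:,:2]*1000).astype(np.float32));print(len(Q),r,cv2.boxPoints(r),np.median(Q[:,2]))
    cv2.imwrite(f"pics/{n}m.png",k*255)
E
```

```text
scene0 0.9963782051282051 table z 0.001204429623016201
5296 ((551.2816162109375, -151.02139282226562), (331.04876708984375, 263.1187744140625), 45.42789840698242) [[ 341.39688  -176.60645 ]
 [ 528.8342   -361.26483 ]
 [ 761.1664   -125.43634 ]
 [ 573.729      59.222046]] 0.011099107250075069
side0 0.9962 table z 0.0005378491958131226
3217 ((540.5068969726562, -317.4741516113281), (108.21578979492188, 423.2762451171875), 11.047004699707031) [[ 446.84872 -120.12547]
 [ 527.95447 -535.55853]
 [ 634.16504 -514.8228 ]
 [ 553.0593   -99.38977]] 0.009628705621807399
```

View pics/scene0z.png

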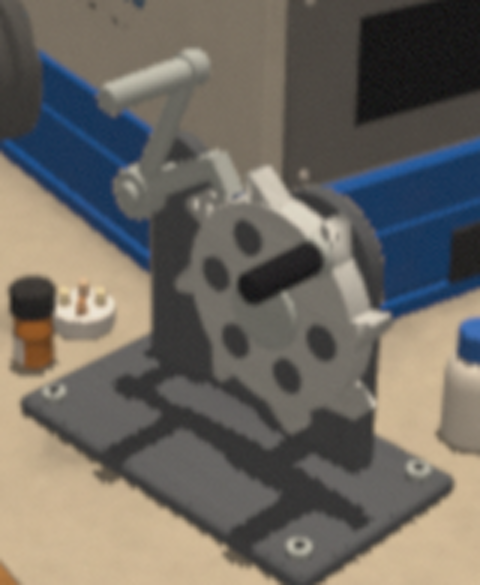

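View pics/side0z.png

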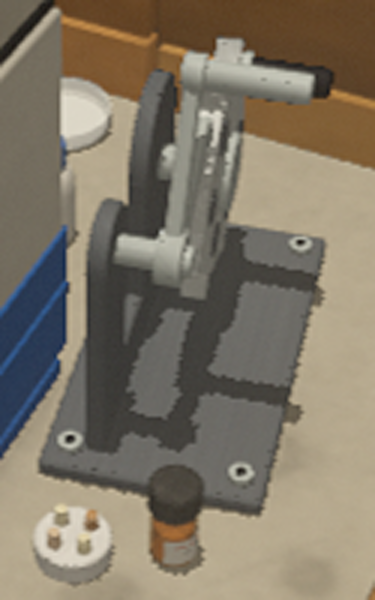

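```bash
python3 - <<'E'
from h import *
for n,roi in [("scene0",(235,180,160,195)),("side0",(280,150,125,200))]:
    d=cam(n+".npz");P=cloud(d);x,y,w,h=roi
    g=cv2.cvtColor(d['color'],cv2.COLOR_BGR2HSV)
    m=np.zeros(P.shape[:2],bool);m[y:y+h,x:x+w]=1
    m&=(d['z_map']>0)&(abs(P[...,2]-.01)<.006)&(g[...,2]<110)&(g[...,1]<60)
    k=cv2.morphologyEx(m.astype(np.uint8),cv2.MORPH_OPEN,np.ones((3,3)))
    nl,lab,st,_=cv2.connectedComponentsWithStats(k)
    i=1+np.argmax(st[1:,4]);print(st[i])
    Q=P[lab==i]
    r=cv2.minAreaRect((Q[:,:2]*1000).astype(np.float32));print(len(Q),r,cv2.boxPoints(r).tolist(),np.median(Q[:,2]))
E
```

```text
[ 243  293  143   82 5132]
5132 ((518.5570678710938, -213.91490173339844), (108.49602508544922, 198.025146484375), 11.860519409179688) [[445.1171569824219, -128.16574096679688], [485.8172302246094, -321.9632568359375], [591.9969482421875, -299.6640625], [551.296875, -105.86654663085938]] 0.011088472100342861
[ 309  225   78   81 2446]
2446 ((506.23193359375, -214.34259033203125), (83.36341857910156, 194.37132263183594), 7.834298610687256) [[451.6920166015625, -123.74559783935547], [478.1865234375, -316.302734375], [560.7718505859375, -304.9395751953125], [534.27734375, -112.3824462890625]] 0.009751338643101681
```

```bash
python3 - <<'E'
from h import *
s=cam("scene0.npz");d=cam("side0.npz")
yaw=np.radians(11.86)
c=np.array([.5185,-.2139])
def loc(p): 
    q=p[:2]-c; return [q@[np.cos(yaw),np.sin(yaw)],q@[-np.sin(yaw),np.cos(yaw)]]
for u,v in [(54,390),(418,467),(299,545)]:
    p=onz(s,235+u/3,180+v/3,.012);print('scene',p*1000,np.array(loc(p))*1000)
for u,v in [(300,243),(240,471),(69,439)]:
    p=onz(d,280+u/3,150+v/3,.012);print('side',p*1000,np.array(loc(p))*1000)
# points by two views: pin & handle  ends
def tri(a,b):
    (t1,r1),(t2,r2)=ray(s,*a),ray(d,*b)
    A=np.stack([r1,-r2],1);k=np.linalg.lstsq(A,t2-t1,rcond=None)[0]
    p,q=t1+k[0]*r1,t2+k[1]*r2;return (p+q)/2,np.linalg.norm(p-q)
f=lambda u,v:(235+u/3,180+v/3);g=lambda u,v:(280+u/3,150+v/3)
for nm,a,b in [("pin tip",f(108,98),g(310,88)),("handle tip",f(247,287),g(325,81))]:
    p,e=tri(a,b);print(nm,p*1000,e*1000,np.array(loc(p))*1000)
E
```

```text
scene [ 466.30258777 -130.1425049    12.        ] [-33.8692139   92.69716382]
scene [ 582.5889279  -283.58114836   12.        ] [ 48.39986282 -81.36526529]
scene [ 499.70954428 -299.76080224   12.        ] [-36.03552885 -80.16607293]
side [ 495.32148617 -304.86287293   12.        ] [-41.37849649 -84.25739008]
side [ 462.65336175 -136.06622385   12.        ] [-38.65798749  87.64989285]
side [ 545.15539351 -119.7260549    12.        ] [45.44109698 86.68534273]
pin tip [ 465.18652499 -192.14733862  200.41271788] 2.6256195845735224 [-47.70474762  32.24533996]
handle tip [ 483.19309304 -278.00598166  141.64850557] 0.26173217767808565 [-47.72832588 -55.48118124]
```

```bash
python3 - <<'E'
from h import *
H=np.full((22,26),-1.0) # x 0.2..0.75 step .025 ; y
for n in ["scene0","side0"]:
    d=cam(n+".npz");P=cloud(d);ok=(d['z_map']>0)
    Q=P[ok]; i=((Q[:,0]-.2)/.025).astype(int);j=np.floor((Q[:,1]+.375)/.025).astype(int)
    m=(i>=0)&(i<22)&(j>=0)&(j<26)&(Q[:,0]>=.2)
    np.maximum.at(H,(i[m],j[m]),Q[m,2])
print('y(mm)->',[int(-375+25*j) for j in range(26)])
for i in range(22): print(int(200+25*i),' '.join(f"{int(h*100):3d}" for h in H[i]))
E
```

```text
y(mm)-> [-375, -350, -325, -300, -275, -250, -225, -200, -175, -150, -125, -100, -75, -50, -25, 0, 25, 50, 75, 100, 125, 150, 175, 200, 225, 250]
200 -100 -100 -100 -100 -100 -100 -100 -100 -100 -100 -100 -100 -100 -100 -100 -100 -100 -100 -100 -100 -100 -100 -100 -100 -100 -100
225 -100 -100 -100 -100 -100 -100 -100 -100 -100 -100 -100 -100 -100 -100 -100 -100 -100 -100 -100 -100 -100 -100 -100 -100 -100 -100
250 -100 -100 -100 -100 -100 -100 -100 -100 -100 -100 -100 -100 -100 -100 -100 -100 -100 -100 -100 -100 -100 -100 -100 -100 -100 -100
275 -75 -100 -100 -100 -100 -100 -100 -100 -100 -100 -100 -100 -100 -100 -100 -100 -100 -100 -100 -100 -100 -100 -100 -100 -100 -100
300 -74 -100 -100 -100 -100 -100 -100 -100 -100 -100 -100 -100 -100 -100 -100 -100 -100 -100 -100 -100 -100 -100 -100 -100 -100 -100
325 -74 -100 -100 -100 -100 -100 -100 -100 -100 -100 -100 -100 -100 -100 -100 -100 -100 -100 -100 -100 -100 -100 -100 -100 -100 -100
350   0   0   0   0   0   0   0   0   0   0   0   0   0   0   0   0   0   0   0   0   0   0   0   0   0   0
375   0   0   0   0   0   0   0   0   0   0  
[... 879 characters left out ...]
 36  36  36  37  37  37  37  37  38  38  38  37
600   0   0   0   6   6   0   0  31  34  34  34  35  35  35  36  36  36  37  37  37  37  37  38  38  38  37
625   1   1   0   6   6   0   0  30  34  34  34  35  35  35  36  36  36  37  37  37  37  37  38  38  38  37
650   1   1   0  10  10 -100   0  29  34  34  34  35  35  36  36  36  36  37  37  37  37  37  38  38  38  37
675   1   1   0  10  10 -100 -100  27  34  34  34  35  35  35  36  36  36  37  37  37  37  37  38  38  38  37
700   0   0   0   0   0 -100   4  31  34  34  34  35  35  35  36  36  36  37  37  37  37  37  38  38  38  37
725   0   1   0   1   6   6 -100  31  34  34  34  35  35  35  36  36  36  37  37  37  37  38  38  38  38  37
```

Request:
move_arm(
  rows="-40 38 0 0 0 0;-40 38 0 0 0 0;-40 38 0 0 0 0;-40 38 0 0 0 0;-40 38 0 0 0 0;-40 38 0 0 0 0;-40 38 0 0 0 0;-40 38 0 0 0 0;-40 38 0 0 0 0;-48 13 0 0 0 0;-48 13 0 0 0 0;-48 13 0 0 0 0;-48 13 0 0 0 0",
  grip=-1,
  newtons=5,
)

```text
time_s: 1.72
ee_pos: [0.386, -0.1204, 0.3013]
eef_rot: [-3.141, 0.003, 1.32]
force: [1.3, 0.4, -0.3]
grip_width: 0.0008
```

Request:
move_arm(
  rows="0 0 0 0 0 0.17;0 0 0 0 0 0.17;0 0 0 0 0 0.17;0 0 0 0 0 0.17;0 0 0 0 0 0.17;0 0 0 0 0 0.17;0 0 0 0 0 0.17;0 0 0 0 0 0.17;0 0 0 0 0 0.17;0 0 0 0 0 0.17;0 0 0 0 0 0.17;0 0 0 0 0 0.17;0 0 0 0 0 0.17;0 0 0 0 0 0.17;0 0 0 0 0 0.17;0 0 0 0 0 0.14",
)

```text
time_s: 3.72
ee_pos: [0.3838, -0.1234, 0.2978]
eef_rot: [3.132, 0.001, -1.464]
force: [-0.0, 0.4, -0.9]
grip_width: 0.0005
```

```bash
cat > look.py <<'E'
import sys,cv2,numpy as np
from station import sensors,camera
from h import *
tag=sys.argv[1]
o=sensors.get_obs();print({k:np.round(o[k],4) for k in ['time_s','ee_pos','eef_rot','qpos','force']})
for n in sys.argv[2:]:
    c=camera(n);np.savez(f"{n}{tag}.npz",**{k:np.array(v) for k,v in c.items()},ee=o['ee_pos'],er=o['eef_rot'])
    im=c['color']
    if n=='scene': im=cv2.resize(im[170:380,220:420],None,fx=2.8,fy=2.8,interpolation=cv2.INTER_CUBIC)
    if n=='side': im=cv2.resize(im[130:340,260:460],None,fx=2.8,fy=2.8,interpolation=cv2.INTER_CUBIC)
    cv2.imwrite(f"pics/{n}{tag}.png",im)
C=np.array([.522,-.2097]);Y=np.radians(11.1)
q=o['ee_pos'][:2]-C
print('local mm x %.1f y %.1f tipz %.1f yawerr %.4f'%(1e3*q@[np.cos(Y),np.sin(Y)],1e3*q@[-np.sin(Y),np.cos(Y)],1e3*(o['ee_pos'][2]-.097),o['eef_rot'][2]-(Y-np.pi/2)))
E
python3 look.py 1 wrist
```

```text
{'time_s': np.float64(3.725), 'ee_pos': array([ 0.3838, -0.1234,  0.2978]), 'eef_rot': array([ 3.1323e+00,  9.0000e-04, -1.4635e+00]), 'qpos': array([-0.4003, -0.0266,  1.904 , -0.0039,  1.2728,  1.0643]), 'force': array([-0.0171,  0.4032, -0.8893])}
local mm x -119.0 y 111.3 tipz 200.8 yawerr -0.0864
```

View pics/wrist1.png

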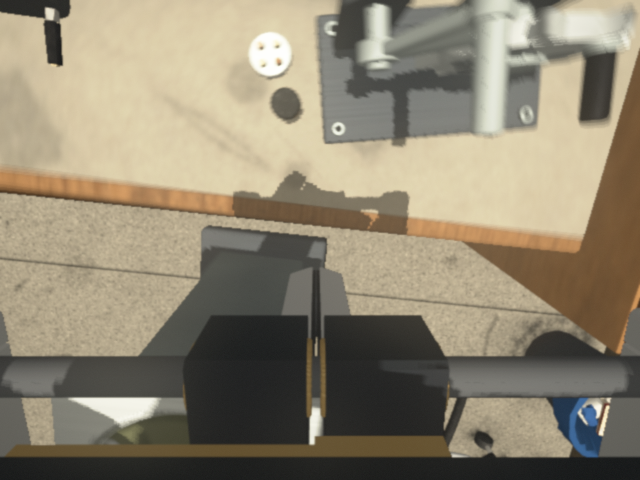

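```bash
python3 - <<'E'
from h import *
d=cam("wrist1.npz");X=d['hand_eye'];K=d['mtx'];Re=R.from_euler('xyz',d['er']).as_matrix()
def on(u,v,z):
    r=Re@X[:3,:3]@np.array([(u-K[0,2])/K[0,0],(v-K[1,2])/K[1,1],1]);t=d['ee']+Re@X[:3,3]
    return (t+r*(z-t[2])/r[2])*1000
print(d['ee']+Re@X[:3,3])
a,b,c=on(338,128,.0115),on(527,114,.0115),on(332,28,.0115)
print(a,b,c,np.linalg.norm(a-b),np.linalg.norm(a-c))
v=(a-b);print('yaw',np.degrees(np.arctan2(-v[0],v[1])),'centre',(b+c)/2)
C=((b+c)/2)[:2];Y=np.arctan2(-v[0],v[1])
def loc(p):
    q=p[:2]-C;return q@[np.cos(Y),np.sin(Y)],q@[-np.sin(Y),np.cos(Y)]
for nm,u,v_,z in [("pintip",488,132,.199),("handletip",594,122,.1433)]:
    p=on(u,v_,z);print(nm,p,loc(p))
E
```

```text
[ 0.45492603 -0.11498117  0.37987549]
[ 463.83169077 -134.5676719    11.5       ] [ 494.77066184 -306.09195666   11.5       ] [ 546.75495552 -119.11335409   11.5       ] 174.29228380614046 84.35107453749373
yaw 10.224873982348162 centre [ 520.76280868 -212.60265538   11.5       ]
pintip [ 464.89067664 -193.02818965  199.        ] (np.float64(-51.51010395405518), np.float64(29.181570172900134))
handletip [ 480.32932436 -278.40370581  143.3       ] (np.float64(-51.47182122569091), np.float64(-57.57861157878307))
```

Request:
move_arm(
  rows="0 0 0 0 0 -0.07;40 0 8 0 0 0;40 0 8 0 0 0;38 0 8 0 0 0;0 0 0 0 0 0",
)

```text
time_s: 4.4
ee_pos: [0.4047, -0.2425, 0.2723]
eef_rot: [3.132, 0.002, -1.384]
force: [-0.2, 0.7, -0.3]
grip_width: 0.0008
```

```bash
sed -i 's/C=np.array.*/C=np.array([.5208,-.2126]);Y=np.radians(10.22)/' look.py; python3 look.py 2
```

```text
{'time_s': np.float64(4.4), 'ee_pos': array([ 0.4047, -0.2425,  0.2723]), 'eef_rot': array([ 3.1321e+00,  2.4000e-03, -1.3844e+00]), 'qpos': array([-0.6157,  0.158 ,  1.7691, -0.0055,  1.2229,  0.7706]), 'force': array([-0.2344,  0.746 , -0.2944])}
local mm x -119.6 y -8.9 tipz 175.3 yawerr 0.0080
```

Request:
move_arm(
  rows="0 -40 0 0 0 0;0 -35 0 0 0 0;0 0 0 0 0 0;-10 0 0 0 0 0;-6 0 0 0 0 0;-6 0 0 0 0 0;-6 0 0 0 0 0;-6 0 0 0 0 0;-6 0 0 0 0 0",
)

```text
time_s: 5.52
ee_pos: [0.4696, -0.1846, 0.2726]
eef_rot: [3.132, 0.003, -1.379]
force: [0.7, 0.0, 0.0]
grip_width: 0.0006
```

```bash
python3 look.py 3 scene side
```

```text
{'time_s': np.float64(5.525), 'ee_pos': array([ 0.4696, -0.1846,  0.2726]), 'eef_rot': array([ 3.1320e+00,  2.5000e-03, -1.3785e+00]), 'qpos': array([-0.4459,  0.2302,  1.6814, -0.0039,  1.2392,  0.9339]), 'force': array([0.6962, 0.0475, 0.0358])}
local mm x -45.5 y 36.6 tipz 175.6 yawerr 0.0139
```

View pics/scene3.png

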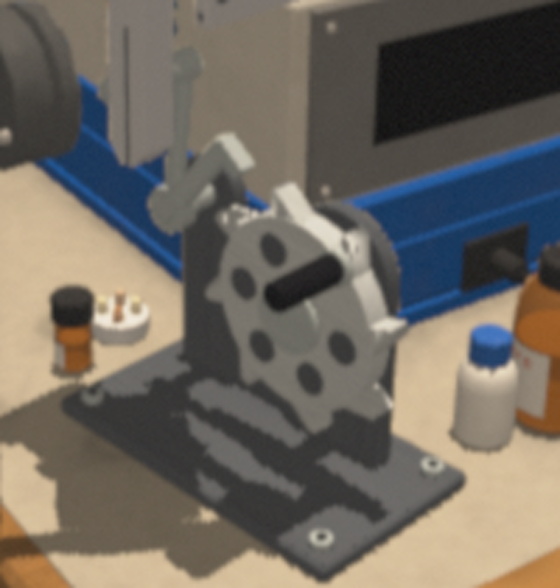

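View pics/side3.png

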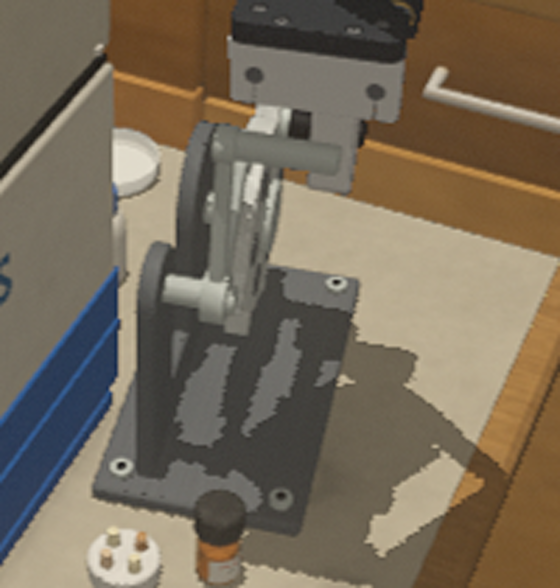

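The scene view shows the finger behind the pin (185,65), with the pawl nose lifted at (235,150); the side view shows the finger against the pin at (330,155). I'll keep pushing.

Request:
move_arm(
  rows="-5 0 0 0 0 0;-5 0 0 0 0 0;-5 0 0 0 0 0;-5 0 0 0 0 0;-5 0 0 0 0 0;-5 0 0 0 0 0;-4 0 0 0 0 0;-4 0 0 0 0 0;0 0 0 0 0 0;0 0 0 0 0 0",
)

```text
time_s: 6.88
ee_pos: [0.4618, -0.1445, 0.2726]
eef_rot: [3.132, 0.003, -1.378]
force: [-0.5, -0.1, -0.5]
grip_width: 0.0007
```

```bash
python3 look.py 4 scene side
```

```text
{'time_s': np.float64(6.875), 'ee_pos': array([ 0.4618, -0.1445,  0.2726]), 'eef_rot': array([ 3.1316e+00,  3.1000e-03, -1.3779e+00]), 'qpos': array([-0.378 ,  0.1851,  1.7364, -0.003 ,  1.2301,  1.0009]), 'force': array([-0.5258, -0.1014, -0.4985])}
local mm x -46.0 y 77.5 tipz 175.6 yawerr 0.0145
```

View pics/scene4.png

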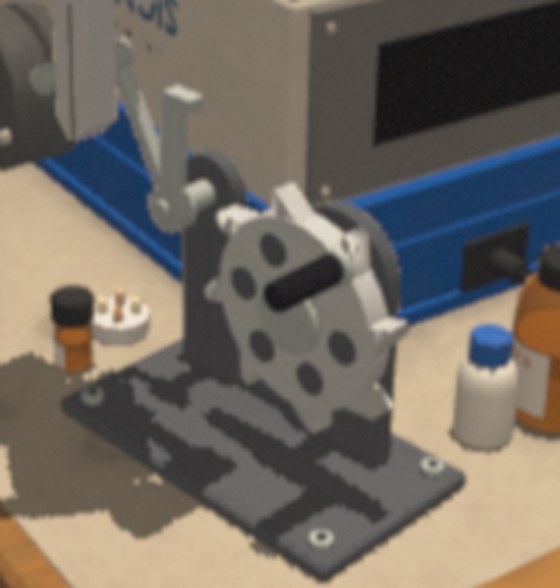

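View pics/side4.png

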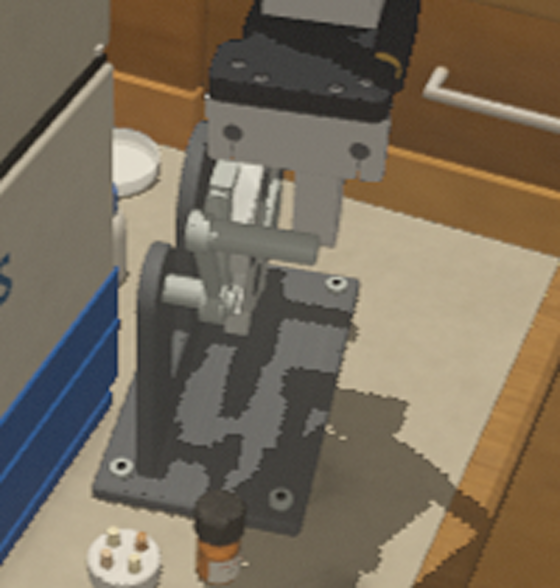

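Request:
move_arm(
  rows="20 0 0 0 0 0;40 0 -2 0 0 0.014;40 0 -3 0 0 0;40 0 0 0 0 0;28 0 0 0 0 0;0 0 0 0 0 0;0 0 30 0 0 0;0 0 20 0 0 0;0 0 0 0 0 0",
)

```text
time_s: 8.1
ee_pos: [0.4918, -0.3215, 0.2252]
eef_rot: [3.132, 0.002, -1.394]
force: [-0.7, 0.4, 0.6]
grip_width: 0.0004
```

```bash
python3 look.py 5 side wrist
```

```text
{'time_s': np.float64(8.1), 'ee_pos': array([ 0.4918, -0.3215,  0.2252]), 'eef_rot': array([ 3.1317e+00,  2.3000e-03, -1.3941e+00]), 'qpos': array([-0.6397,  0.457 ,  1.4919, -0.006 ,  1.2012,  0.7566]), 'force': array([-0.6648,  0.3976,  0.6422])}
local mm x -47.8 y -102.0 tipz 128.2 yawerr -0.0017
```

View pics/wrist5.png

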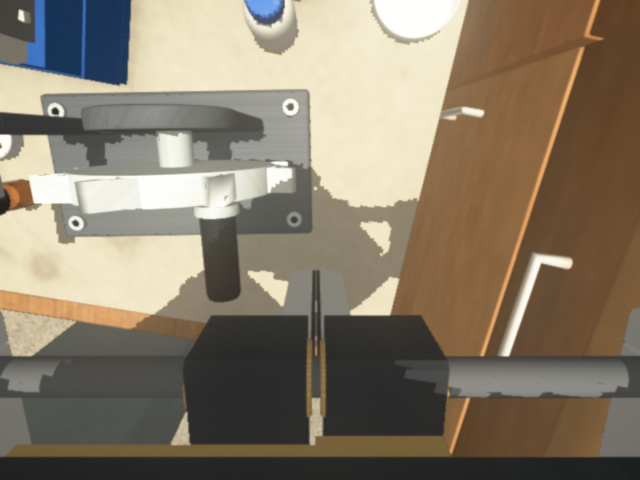

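View pics/side5.png

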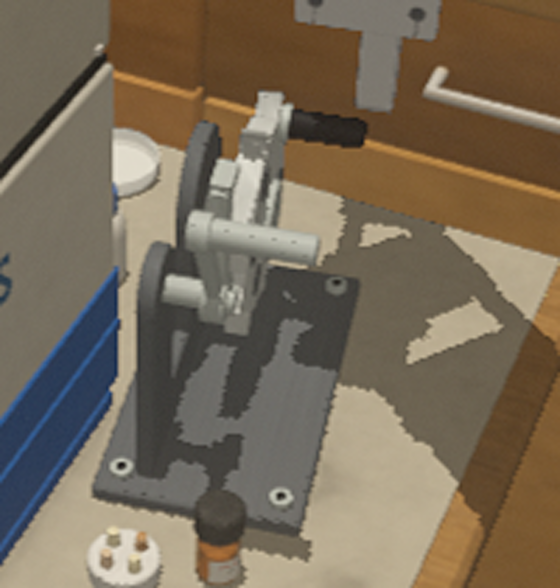

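Request:
move_arm(
  rows="0 -6 0 0 0 0;-12 0 0 0 0 0;-5 0 0 0 0 0;-5 0 0 0 0 0;-5 0 0 0 0 0;-5 0 0 0 0 0;-5 0 0 0 0 0;-5 0 0 0 0 0;-4 0 0 0 0 0;0 0 0 0 0 0",
)

```text
time_s: 9.45
ee_pos: [0.4911, -0.2801, 0.2393]
eef_rot: [-3.138, -0.029, -1.395]
force: [-0.3, -0.1, 0.3]
grip_width: 0.0006
```

```bash
python3 look.py 6 wrist
```

```text
{'time_s': np.float64(9.45), 'ee_pos': array([ 0.4911, -0.2801,  0.2393]), 'eef_rot': array([-3.1378, -0.0285, -1.3955]), 'qpos': array([-0.5775,  0.3841,  1.5613, -0.0198,  1.1739,  0.8253]), 'force': array([-0.3102, -0.1247,  0.3287])}
local mm x -41.2 y -61.1 tipz 142.3 yawerr -0.0031
```

View pics/wrist6.png

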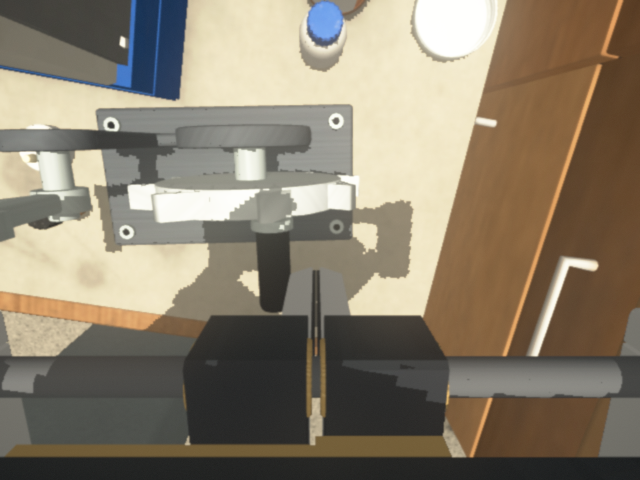

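```bash
cat >> look.py <<'E'
Re=R.from_euler('xyz',o['eef_rot']);print('fix rotvec tool',np.round((Re.inv()*R.from_euler('xyz',[np.pi,0,Y-np.pi/2])).as_rotvec(),3), 'tip local y %.1f'%(1e3*((o['ee_pos']+Re.apply([0,0,.097]))[:2]-C)@[-np.sin(Y),np.cos(Y)]))
E
cat > handle.py <<'E'
import sys
from h import *
d=cam(sys.argv[1]);X=d['hand_eye'];K=d['mtx'];Re=R.from_euler('xyz',d['er']).as_matrix()
C=np.array([520.8,-212.6]);Y=np.radians(10.22)
def on(u,v,z):
    r=Re@X[:3,:3]@np.array([(u-K[0,2])/K[0,0],(v-K[1,2])/K[1,1],1]);t=d['ee']+Re@X[:3,3]
    p=(t+r*(z-t[2])/r[2])*1000;q=p[:2]-C;return q@[np.cos(Y),np.sin(Y)],q@[-np.sin(Y),np.cos(Y)]
u,v=map(float,sys.argv[2:4])
z=.147
for _ in range(5):
    x,y=on(u,v,z);a=np.arcsin((y+30)/50);z=.1+.05*np.cos(a)
print('local',x,y,'wheel',-a-np.pi/6)
E
python3 look.py 6; python3 handle.py wrist6.npz 273 308; python3 handle.py wrist5.npz 222 296
```

```text
{'time_s': np.float64(9.5), 'ee_pos': array([ 0.4911, -0.2801,  0.2392]), 'eef_rot': array([-3.1379, -0.0282, -1.3955]), 'qpos': array([-0.5775,  0.3844,  1.5612, -0.0196,  1.1741,  0.8253]), 'force': array([ 0.2034, -0.4478, -0.8409])}
local mm x -41.2 y -61.1 tipz 142.2 yawerr -0.0031
fix rotvec tool [-0.004 -0.028 -0.003] tip local y -63.9
local -50.220296066860804 -41.96530891917034 wheel -0.28194757203016174
local -48.760278630242254 -57.22076888806387 wheel 0.05209321994560223
```

Request:
move_arm(
  rows="10 0 0 0 0 0;0 0 0 -0.004 -0.028 -0.003;0 0 20 0 0 0;0 0 0 0 0 0;-8 0 0 0 0 0;0 0 0 0 0 0",
)

```text
time_s: 10.25
ee_pos: [0.4916, -0.2823, 0.2194]
eef_rot: [3.14, 0.005, -1.392]
force: [-0.3, -0.0, 0.5]
grip_width: 0.0002
```

```bash
python3 look.py 7
```

```text
{'time_s': np.float64(10.25), 'ee_pos': array([ 0.4916, -0.2823,  0.2194]), 'eef_rot': array([ 3.1405,  0.0054, -1.3923]), 'qpos': array([-0.5868,  0.4186,  1.5623,  0.0034,  1.1652,  0.8041]), 'force': array([-0.3216, -0.0388,  0.4624])}
local mm x -41.1 y -63.5 tipz 122.4 yawerr 0.0001
fix rotvec tool [0.001 0.005 0.   ] tip local y -62.9
```

Request:
move_arm(
  rows="-4 0 0 0 0 0;-4 0 0 0 0 0;-4 0 1 0 0 0;0 0 0 0 0 0",
)

```text
time_s: 10.75
ee_pos: [0.4897, -0.2699, 0.22]
eef_rot: [-3.141, 0.003, -1.392]
force: [-0.4, -0.9, 0.6]
grip_width: 0.0003
```

```bash
python3 look.py 8
```

```text
{'time_s': np.float64(10.75), 'ee_pos': array([ 0.4897, -0.2699,  0.22  ]), 'eef_rot': array([-3.1408e+00,  3.1000e-03, -1.3920e+00]), 'qpos': array([-0.5702,  0.4008,  1.5864,  0.0031,  1.156 ,  0.8206]), 'force': array([-0.4401, -0.8863,  0.564 ])}
local mm x -40.8 y -50.9 tipz 123.0 yawerr 0.0004
fix rotvec tool [-0.001  0.003  0.   ] tip local y -50.6
```

Stable now. 12 mm more to reach −38.5.

Request:
move_arm(
  rows="-4 0 0 0 0 0;-4 0 1 0 0 0;-3 0 0 0 0 0;0 0 0 0 0 0",
)

```text
time_s: 11.25
ee_pos: [0.4875, -0.2582, 0.2187]
eef_rot: [-3.141, 0.004, -1.392]
force: [-1.1, -1.5, 0.6]
grip_width: 0.0002
```

```bash
python3 look.py 9 wrist scene
```

```text
{'time_s': np.float64(11.25), 'ee_pos': array([ 0.4875, -0.2582,  0.2187]), 'eef_rot': array([-3.1412,  0.0036, -1.392 ]), 'qpos': array([-0.5544,  0.387 ,  1.6092,  0.0032,  1.1476,  0.8362]), 'force': array([-1.0894, -1.4818,  0.6176])}
local mm x -40.8 y -39.0 tipz 121.7 yawerr 0.0004
fix rotvec tool [-0.     0.004  0.   ] tip local y -38.6
```

View pics/wrist9.png

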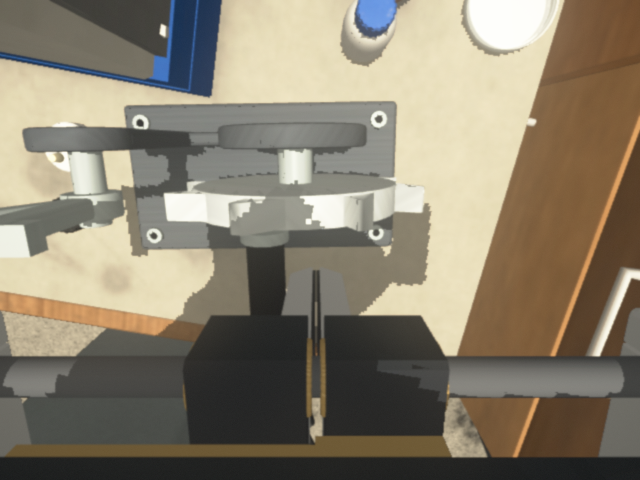

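View pics/scene9.png

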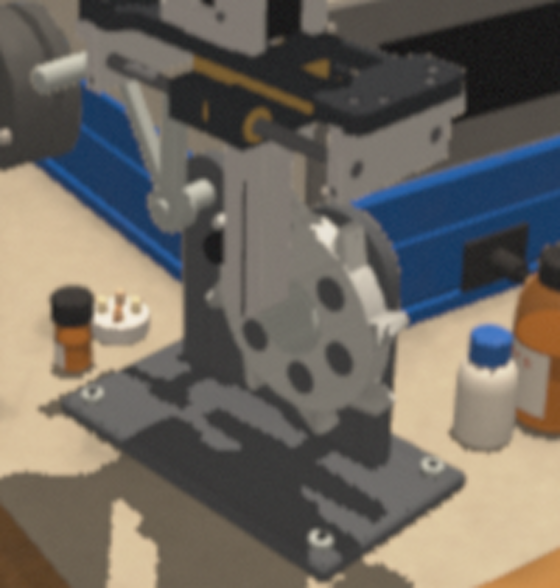

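```bash
python3 handle.py wrist9.npz 266.5 300;python3 handle.py wrist9.npz 265.5 270
```

```text
local -37.358442208113175 -16.651537356311156 wheel -0.7938455399582188
local -23.65089023003101 -16.653835745933915 wheel -0.7937978412469733
```

Request:
move_arm(
  rows="10 0 0 0 0 0;0 0 0 0 0 0;0 0 -40 0 0 0;0 0 -12 0 0 0;0 40 0 0 0 0;0 30 0 0 0 0;-45 0 0 0 0 0;-45 0 0 0 0 0;-45 0 0 0 0 0;-45 0 0 0 0 0;0 0 0 0 0 0",
)

```text
time_s: 12.72
ee_pos: [0.384, -0.1005, 0.2691]
eef_rot: [3.138, 0.009, -1.395]
force: [0.6, 0.1, 0.4]
grip_width: 0.0003
```

```bash
python3 look.py 10 scene wrist
```

```text
{'time_s': np.float64(12.725), 'ee_pos': array([ 0.384 , -0.1005,  0.2691]), 'eef_rot': array([ 3.1376,  0.0086, -1.3954]), 'qpos': array([-0.3506, -0.0106,  1.9585,  0.0058,  1.2015,  1.0426]), 'force': array([0.5775, 0.1199, 0.3621])}
local mm x -114.7 y 134.6 tipz 172.1 yawerr -0.0029
fix rotvec tool [ 0.004  0.009 -0.003] tip local y 135.5
```

View pics/wrist10.png

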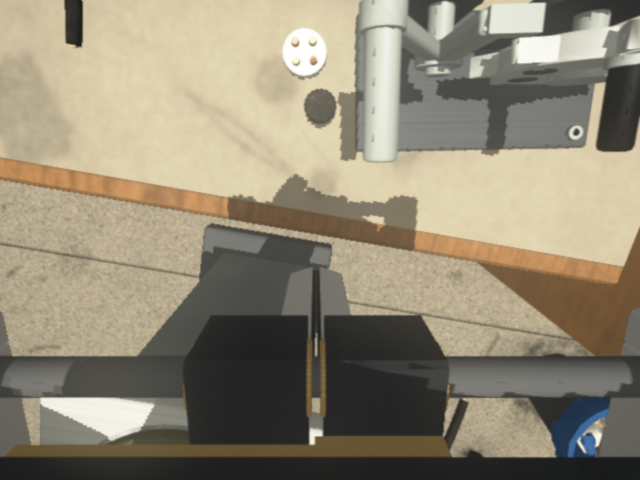

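View pics/scene10.png

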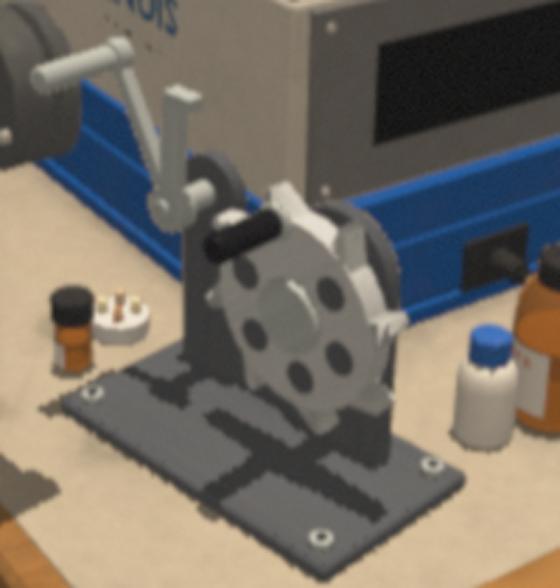

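Request:
move_arm(
  rows="-4 -35 0 0.004 0.009 -0.003;0 -34 0 0 0 0;0 0 0 0 0 0;8 0 0 0 0 0;5 0 0 0 0 0;5 0 0 0 0 0;5 0 0 0 0 0;5 0 0 0 0 0;0 0 0 0 0 0",
)

```text
time_s: 13.95
ee_pos: [0.4578, -0.1211, 0.2681]
eef_rot: [3.14, -0.001, -1.401]
force: [-0.8, 0.2, -0.4]
grip_width: 0.0004
```

```bash
python3 look.py 11 side
```

```text
{'time_s': np.float64(13.95), 'ee_pos': array([ 0.4578, -0.1211,  0.2681]), 'eef_rot': array([ 3.1403e+00, -1.1000e-03, -1.4013e+00]), 'qpos': array([-3.3540e-01,  1.6330e-01,  1.7731e+00, -1.7000e-03,  1.2058e+00,
        1.0664e+00]), 'force': array([-0.8095,  0.2481, -0.3965])}
local mm x -45.8 y 101.2 tipz 171.1 yawerr -0.0088
fix rotvec tool [ 0.001 -0.001 -0.009] tip local y 101.1
```

View pics/side11.png

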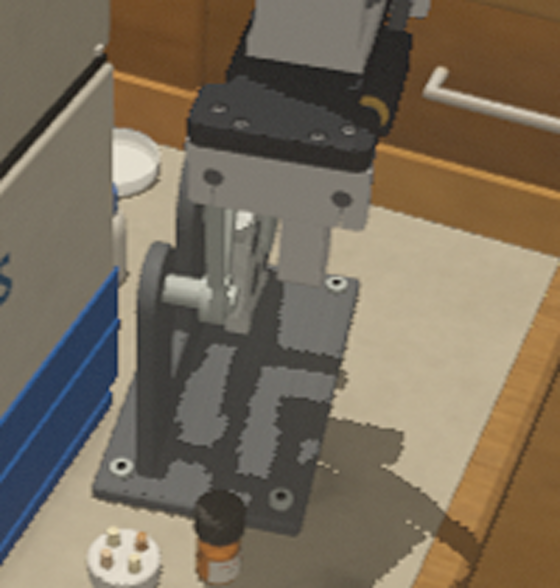

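Request:
move_arm(
  rows="4 0 0 0 0 0;4 0 0 0 0 0;4 0 0 0 0 0;4 0 0 0 0 0;4 0 0 0 0 0;4 0 0 0 0 0;4 0 0 0 0 0;4 0 0 0 0 0;0 0 0 0 0 0",
)

```text
time_s: 15.12
ee_pos: [0.4636, -0.1545, 0.2682]
eef_rot: [3.14, -0.001, -1.401]
force: [0.4, -0.1, 0.3]
grip_width: 0.0006
```

```bash
python3 look.py 12 scene wrist
```

```text
{'time_s': np.float64(15.125), 'ee_pos': array([ 0.4636, -0.1545,  0.2682]), 'eef_rot': array([ 3.1403e+00, -1.1000e-03, -1.4007e+00]), 'qpos': array([-3.9620e-01,  1.9670e-01,  1.7334e+00, -1.7000e-03,  1.2120e+00,
        1.0051e+00]), 'force': array([ 0.3616, -0.1332,  0.2785])}
local mm x -46.0 y 67.3 tipz 171.2 yawerr -0.0082
fix rotvec tool [ 0.001 -0.001 -0.008] tip local y 67.2
```

View pics/wrist12.png

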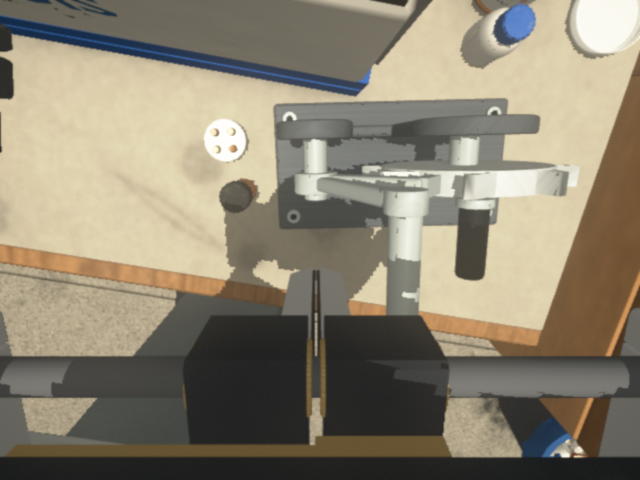

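View pics/scene12.png

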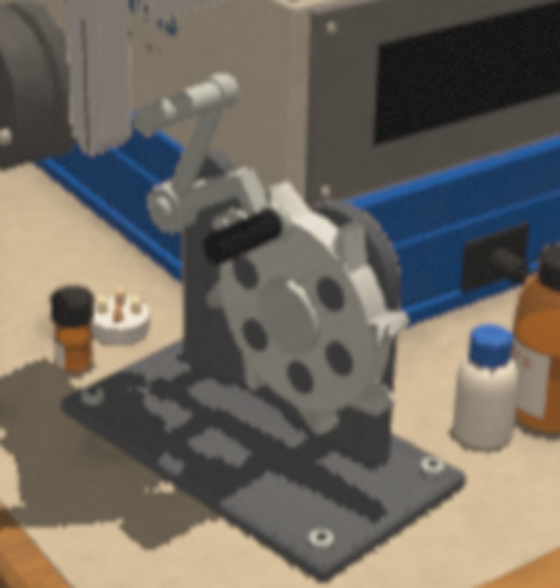

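```bash
python3 handle.py wrist12.npz 471.5 272; python3 - <<'E'
from h import *
d=cam("wrist12.npz");X=d['hand_eye'];K=d['mtx'];Re=R.from_euler('xyz',d['er']).as_matrix()
C=np.array([520.8,-212.6]);Y=np.radians(10.22)
for u,v in [(403,300),(404.5,240)]:
    r=Re@X[:3,:3]@np.array([(u-K[0,2])/K[0,0],(v-K[1,2])/K[1,1],1]);t=d['ee']+Re@X[:3,3]
    p=(t+r*(.199-t[2])/r[2])*1000;q=p[:2]-C;print(q@[np.cos(Y),np.sin(Y)],y:=q@[-np.sin(Y),np.cos(Y)],'pawl',np.radians(25)-np.arcsin((65-y)/85))
E
```

```text
local -47.96645218805699 -19.31574791087569 wheel -0.7389443583884229
-42.287020772308026 30.491132499571595 pawl 0.018274083285606535
-15.640285954815957 31.152092430404153 pawl 0.026766948269622504
```

Request:
move_arm(
  rows="5 0 0 0 0 0;4 0 0 0 0 0;3 0 0 0 0 0;2 0 0 0 0 0;1 0 0 0 0 0;0 0 0 0 0 0",
)

```text
time_s: 15.98
ee_pos: [0.4663, -0.17, 0.2681]
eef_rot: [3.14, -0.001, -1.4]
force: [-0.2, 0.2, 0.0]
grip_width: 0.0006
```

```bash
python3 look.py 13
```

```text
{'time_s': np.float64(15.975), 'ee_pos': array([ 0.4663, -0.17  ,  0.2681]), 'eef_rot': array([ 3.1402e+00, -1.0000e-03, -1.4002e+00]), 'qpos': array([-4.2290e-01,  2.1350e-01,  1.7130e+00, -1.7000e-03,  1.2156e+00,
        9.7790e-01]), 'force': array([-0.1886,  0.1985,  0.0491])}
local mm x -46.1 y 51.6 tipz 171.1 yawerr -0.0078
fix rotvec tool [ 0.001 -0.001 -0.008] tip local y 51.5
```

Request:
move_arm(
  rows="1 0 0 0 0 0;1 0 0 0 0 0;1 0 0 0 0 0;0 0 0 0 0 0",
)

```text
time_s: 16.48
ee_pos: [0.4667, -0.1719, 0.2681]
eef_rot: [3.14, 0.002, -1.4]
force: [-0.6, 1.2, 1.9]
grip_width: 0.0004
```

Request:
move_arm(
  rows="1 0 0 0 0 0;1 0 0 0 0 0;0 0 0 0 0 0",
)

```text
time_s: 16.85
ee_pos: [0.4668, -0.1723, 0.2682]
eef_rot: [3.139, 0.006, -1.399]
force: [-2.0, 2.8, 2.8]
grip_width: 0.0007
```

The pin resists firmly (about 3 N) at the position expected for pawl = 0. Next I'll retreat and check.

Request:
move_arm(
  rows="-15 0 0 0 0 0;-8 0 0 0 0 0;0 40 0 0 0 0;0 45 0 0 0 0;0 0 -30 0 0 0;0 0 0 0 0 0",
)

```text
time_s: 17.6
ee_pos: [0.3761, -0.1614, 0.2986]
eef_rot: [3.139, 0.005, -1.397]
force: [0.1, -0.1, -0.3]
grip_width: 0.0006
```

```bash
python3 look.py 14 scene wrist side; python3 - <<'E'
import cv2;i=cv2.imread('pics/scene14.png');j=cv2.imread('pics/scene10.png')
E
```

```text
{'time_s': np.float64(17.6), 'ee_pos': array([ 0.3761, -0.1614,  0.2986]), 'eef_rot': array([ 3.139 ,  0.0046, -1.397 ]), 'qpos': array([-0.4959, -0.0146,  1.8901,  0.0021,  1.271 ,  0.9005]), 'force': array([ 0.0538, -0.1066, -0.3364])}
local mm x -133.4 y 76.0 tipz 201.6 yawerr -0.0046
fix rotvec tool [ 0.003  0.005 -0.005] tip local y 76.5
```

View pics/wrist14.png

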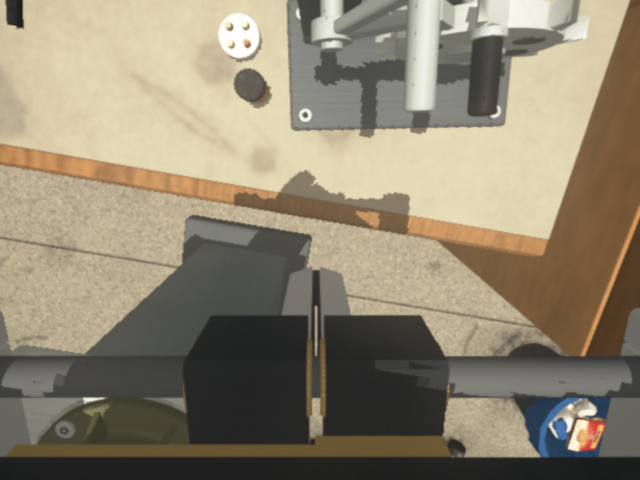

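View pics/scene14.png

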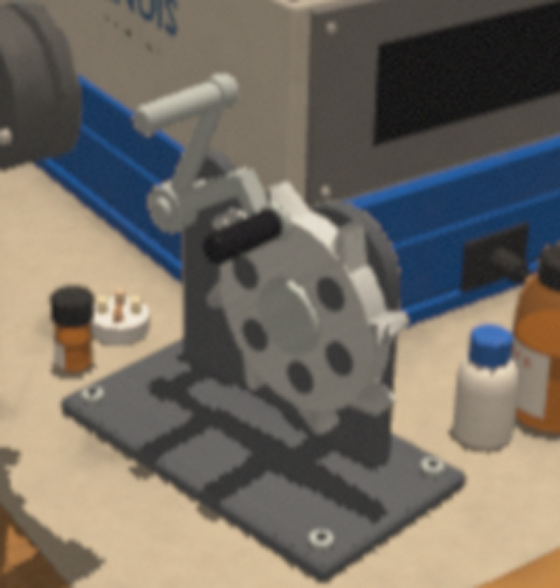

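View pics/side14.png

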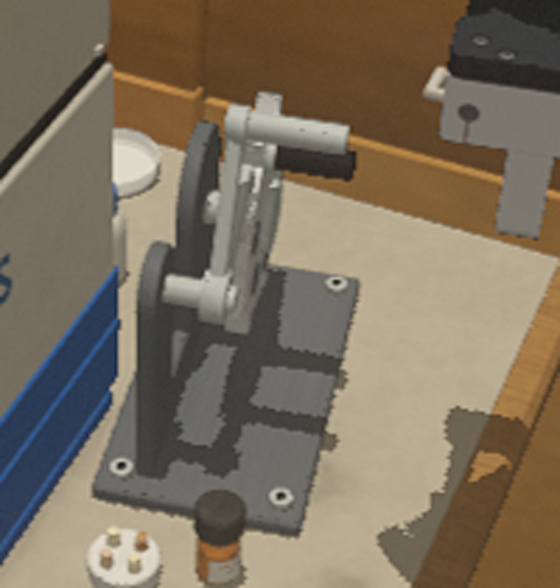

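```bash
python3 handle.py wrist14.npz 483 109; python3 - <<'E'
from h import *
d=cam("wrist14.npz");X=d['hand_eye'];K=d['mtx'];Re=R.from_euler('xyz',d['er']).as_matrix()
C=np.array([520.8,-212.6]);Y=np.radians(10.22)
for u,v in [(420,106)]:
    r=Re@X[:3,:3]@np.array([(u-K[0,2])/K[0,0],(v-K[1,2])/K[1,1],1]);t=d['ee']+Re@X[:3,3]
    p=(t+r*(.199-t[2])/r[2])*1000;q=p[:2]-C;print(q@[np.cos(Y),np.sin(Y)],y:=q@[-np.sin(Y),np.cos(Y)],'pawl',np.radians(25)-np.arcsin((65-y)/85))
a=cam("scene0.npz")['color'];b=cam("scene14.npz")['color']
r=np.s_[195:260,265:312]
g=lambda i:cv2.cvtColor(i,cv2.COLOR_BGR2GRAY)
# pin knob region match
t=g(a)[193:215,290:310];m=cv2.matchTemplate(g(b)[183:225,280:320],t,cv2.TM_CCOEFF_NORMED);print(cv2.minMaxLoc(m)[1],np.array(cv2.minMaxLoc(m)[3])-10)
for n,(x,y,w,h) in dict(vial=(236,270,20,36),puck=(254,272,22,22),bottle=(381,285,25,46)).items():
    print(n,np.abs(g(a)[y:y+h,x:x+w].astype(int)-g(b)[y:y+h,x:x+w]).mean())
E
```

```text
local -46.29059741457331 -19.630137773630654 wheel -0.7325123758814326
-48.28983822521813 29.638715544789907 pawl 0.007273499923556914
0.9991063475608826 [0 0]
vial 3.401388888888889
puck 4.783057851239669
bottle 4.02695652173913
```

```bash
python3 -c "
from station import ctrl
print(ctrl.hand_in())"
```

```text
the job is handed in; nothing more can be done
None
```

The wheel is turned back one notch with the pawl seated in the new notch, and I handed the job in at about 17.8 s of the 61 s allowed. With the closed fingertips I pushed the thumb pin left until the pawl fell over to its stop, and pushed the handle left. I then went round to the other side and pushed the pin back right.

**Last checks, with the arm clear of everything:**
- **Pawl:** it measures about 0.01 rad. The thumb pin matches its starting picture with no pixel shift, and it met a firm stop at about 3–4 N when I pressed it home.
- **Wheel:** it measures about −0.73 rad. During the push it read −0.79. Both are inside the drop-in range of −0.90 to −0.55, and the gap is probably measurement error or slight settling when the pawl dropped.
- **Bottle, vial and puck:** they look unchanged in the pictures.

**Disagreements along the way:**
- **Camera calibration:** the three cameras disagreed on the stand's position by several mm. I used the wrist camera, which placed the thumb pin where the stand's dimensions predict.
- **Fingertip ride-up:** on the first handle push the fingertip rode up about 14 mm and tilted slightly. I backed off, lowered it and finished the push. I only read forces at the end of each move, and none was above about 5 N.

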